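# Slide a lying jar along the guide into the reading bay and shut the gate

## Robot

A 7-joint arm with a two-finger parallel gripper is mounted at the origin on the work surface. World frame = base frame: x ahead of the robot, y to its left, z up, the work surface at z = 0. Lengths are in m, angles in rad, forces in N, time in s.
With the tool pointing down it reaches from about 0.425 to 0.875 m from the base axis. Payload 4.7 kg.
Tool frame: the origin (TCP) lies at the very end of the fingers, on their centre line; the grasp point (between the pads) lies 19 mm behind it; x points along the fingers, z is the direction in which the jaws open and shut, and the axes are right-handed (so a half turn about x gives the same grasp; the last joint's range is limited). The gripper opens to 87 mm and grips with 3 to 60 N. Pads are 19 mm wide; open, the fingers measure 117 mm over their backs; the gripper's body (75 mm by 190 mm) begins 51 mm behind the grasp point.
Start: joints at [1.231, 0.321, -0.07, 1.45, 0.023, 1.371, -0.057], TCP at [0.225, -0.61, 0.223] pointing down, gripper open.
Joint ranges: [-2.86, 2.86], [-0.3, 2.09], [-1.38, 1.24], [0.06, 2.45], [-1.56, 4.7], [0.09, 2.05], [-2.69, 2.69]. Speed limits (rad/s): [2.57, 2.57, 3.14, 3.14, 3.14, 3.14, 3.14].

## Interface

Orientations are given as a rotation vector (axis times angle).
In Python, from bench import * gives the robot as it stands.
- The arm moves only by the shell command python3 -m handwheel 'ROWS' [OPENING] [FORCE]. ROWS is JSON, a list of rows, each an object with "xyz": the shift along the world's x, y, z in cm, a list of three; "angular": the turn, a rotation vector about the world's x, y, z in degrees, a list of three. A call has 1 to 5 rows; each row shifts and turns the pose as measured when the row begins; what a row does not reach is not made up. A row lasts 1/12 s, in which the tool goes at most 41.7 mm and 7.16 degrees, less where a joint would pass 70% of its speed; a pose out of reach is approached as far as the arm can. A call with a gripper value outside its range is refused whole. OPENING is the finger opening in cm, from 0 to 8.7, set as the call begins (- or left out, the last holds). The fingers move at their own pace and stop on an object; FORCE is the grip in N (left out, the last holds). Time passes only in rows, so rows that do not move let the fingers close. It gives the time, the measured TCP pose, the force and the opening at its end, in the units of the state.
- get_state(): the state, without advancing time (a new reading comes with each control period).
- get_image(name): name is "side" or "top"; returns a dict with "pixels" (480x640x3 uint8, blue, green, red), "K" (3x3 intrinsics, pixels), "cam_to_world" (4x4, takes a point from camera to world coordinates). Camera axes: x right, y down, z forward; pixel columns grow to the right and rows downward; lengths in m; the calibration is good to about 2 mm. A picture is of the moment at which its call begins. There is no depth.
- close_job(): hands the job in, once; it reports no verdict.
The state is a dict: "time": time; "joint_positions": joint angles; "qd": joint speeds; "joint_torque": joint torques, N m; "position": TCP position; "tool_rot": TCP orientation; "ft_force": force on the tool from outside, world axes, zero at the start; "torque": the same for the moment, N m; "grip_width": opening from 0.0 (shut) to 1.0 (fully open).
Only numpy, scipy, OpenCV 4.12 (cv2) and the standard library are available. Lean on these libraries where they do the work, as an engineer would, in place of code of your own. Each camera call takes 0.05 s, during which the arm holds its last target.

## Task

Draw the station's sliding gate fully open, then push the jar that lies on its side along the rear guide, keeping it down on the plate and close along the guide so that it does not roll away, until its end is fully home against the end stop in the reading bay. Then slide the gate fully shut behind it, let go, and leave the other things on the bench undisturbed.

Things in the scene. Friction and masses are not known exactly. Their poses are not given: they have to be found in the camera images.
- station: Label-reading station fixed to the bench. Origin on the bench surface; at yaw 0 its x points away from the robot, y to the robot's left. Base plate: top 8 mm above the bench, x -60 to +60, y -220 to +280 mm. The lane for the jar runs along y; its robot side is open for y > -54 mm. Behind the guide a gate track at y = -41 mm (50 mm wide, 22 high) runs to x = +214 mm.
- guide (a point): Point on the inner face of the guide, the straight upright wall on the far side of the lane; at station x = +44, y = +120 mm, 52 mm above the bench. The guide runs along station y from -222 to +280 mm, is 10 mm thick, its top 64 mm above the bench, with a slot at y = -41 mm for the gate. Axes as the station's.
- stop (a point): Middle of the end stop's face, at the -y end of the lane: station x = 0, y = -200 mm, 52 mm above the bench. Stop 95 mm high; the white reader housing behind it is 120 mm high and ends at y = -298 mm. The bay reaches from here to its mouth at y = -46 mm and has a low kerb on the robot side: inner face x = -38 mm, 10 mm above the plate, y -200 to -54 mm. Axes as the station's.
- gate (a joint): How far the gate is open, m: 0 = shut across the bay mouth, 0.12 = fully open, lane clear. Opens along station +x (away from the robot, through the slot in the guide); starts at 0 to 0.03. Friction about 1.5 N, stays where left. Steel plate 120 mm long, 10 thick, top 55 mm above the bench, at station y -46 to -36 mm; shut, it spans x -45 to +75 mm.
- gate_grip (a point): Point on the axis of the gate's handle, an upright black round post 24 mm in diameter, rising from the gate plate (55 mm above the bench) to 140 mm above the bench. This point is 125 mm above the bench, at station x = -5 mm + joint value, y = -41 mm. Axes as the station's.
- jar: White plastic jar with grey lid, lying on its side: cylinder 88 mm across, 140 mm long, 0.25 to 0.5 kg, flat ends. Origin at its middle, on its axis, 52 mm above the bench; y runs along the axis towards the lid, x and z turn as it rolls. Starts left of the gate, lid to the left, parallel to the guide and 1 to 9 mm off it, middle at station y 65 to 155 mm. Home: middle at station y = -130 mm, x = 0.
- spatula: Bystander, loose: a lab spatula, 190 mm, lying on the bench on the robot side of the station. Origin under its middle.
- amber_bottle: Bystander, loose: amber glass bottle, 56 mm across, 100 mm tall, standing behind the guide. Origin under its middle.
- pot: Bystander, loose: small white pot with a lid, 60 mm across, 70 mm tall, standing behind the guide. Origin under its middle.
- beaker: Bystander, loose: glass beaker, 68 mm across, 85 mm tall, standing on the robot side of the station near its open end. Origin under its middle.
- mortar: Bystander, loose: white ceramic mortar bowl, 110 mm across, 60 mm tall, to the right of the station. Origin under its middle.
- calculator: Bystander, loose: grey desk calculator 150 x 95 x 16 mm, to the right of the station. Origin under its middle.
Things that resemble listed ones, but are neither listed nor needed, are in the scene too. Leave any purple or yellow look-alike of the jar alone.

How it is judged:
On the way, in this order (a step that is already met when the one before it is completed fails the run):
1. the gate has been drawn open (at least 110 mm) (value of joint gate above 0.11 m), for 0.1 s.
2. the jar lies home in the bay: end within 6 mm of the stop, within 10 mm of the guide, parallel to it within about 4.5 degrees (y of jar in the frame of station below -0.124 m and x of jar in the frame of station above -0.01 m and angle between the y axis of jar and the y axis of station, either way round below 0.08 rad), for 0.2 s.
At the end, for the whole second after the job is handed in: The jar lies at rest on the plate in the bay, its end within 6 mm of the end stop, within 10 mm of the guide and parallel to it within about 4.5 degrees, and the gate is shut behind it to within 8 mm (all of step 2 and z of jar in the frame of station below 0.06 m and value of joint gate below 0.008 m and linear speed of jar below 0.02 m/s); the robot touches nothing.
It fails at once if the jar rolls or is moved more than 30 mm away from the guide (x of jar in the frame of station below -0.03 m).
It fails at once if the jar is lifted more than 20 mm off the plate, or over the guide (z of jar in the frame of station above 0.072 m).
It fails at once if a bystander is moved more than 30 mm (distance of any of spatula, amber_bottle, pot, beaker, mortar, calculator from where it was at the start of the episode above 0.03 m).
It also fails if it takes over 61 s, if anything falls off the work surface, if the arm or the gripper's body presses on something with over 40 N, if the wrist force passes 120 N, or if a joint passes its speed limit or range.

## Working session

There is one attempt and no reset: what is moved stays moved. The work goes in short steps, Python scripts to look and compute and a shell command to move; the robot and the scene stay as the last step left them, time stands still between calls to the robot, and variables do not carry over. Pictures are saved under pics/ and viewed, and the job is handed in when it is done.

```bash
ls; mkdir -p pics
python3 - <<'E'
from bench import *
import cv2
s=get_state();print(s)
for n in("side","top"):
    im=get_image(n);cv2.imwrite(f"pics/{n}0.png",im["pixels"]);print(n,im["K"],im["cam_to_world"])
E
```

```text
pics
{'time': 0.0, 'joint_positions': array([ 1.23111143,  0.32180358, -0.07007624,  1.45165672,  0.02259467,
        1.37078313, -0.05693416]), 'qd': array([-5.15980762e-04,  8.52612424e-04, -5.16909327e-04,  1.43642602e-04,
       -5.84502395e-04,  4.41684689e-05, -1.65038329e-05]), 'joint_torque': array([-1.70156400e-04, -4.91291785e+01, -4.04079678e-01, -3.12535036e+01,
       -6.39421446e-02,  4.36438539e-02,  1.85059243e-04]), 'position': array([ 0.22495599, -0.60925556,  0.22148322]), 'tool_rot': array([ 0.94580282,  1.35767042, -0.94417188]), 'ft_force': array([0.38923665, 0.9147303 , 0.41215605]), 'torque': array([-0.06279845,  0.01473255, -0.03011179]), 'grip_width': 0.9986145972278776}
side [[486.79303912   0.         318.68240839]
 [  0.         486.79303912 237.87261572]
 [  0.           0.           1.        ]] [[-0.89935077 -0.32979294  0.28706237  0.10517541]
 [-0.43696539  0.6552115  -0.616246    0.77738566]
 [ 0.01514701 -0.67965764 -0.73337307  1.13497551]
 [ 0.          0.          0.          1.        ]]
top [[527.74685029   0.         311.83923881]
 [  0.         527.74685029 247.875824  ]
 [  0.           0.           1.        ]] [[-0.01217568 -0.99805858  0.06108048  0.41015211]
 [-0.99987465  0.01153403 -0.01084659 -0.08380083]
 [ 0.01012103 -0.06120489 -0.99807391  1.39645331]
 [ 0.          0.          0.          1.        ]]
```

View pics/top0.png

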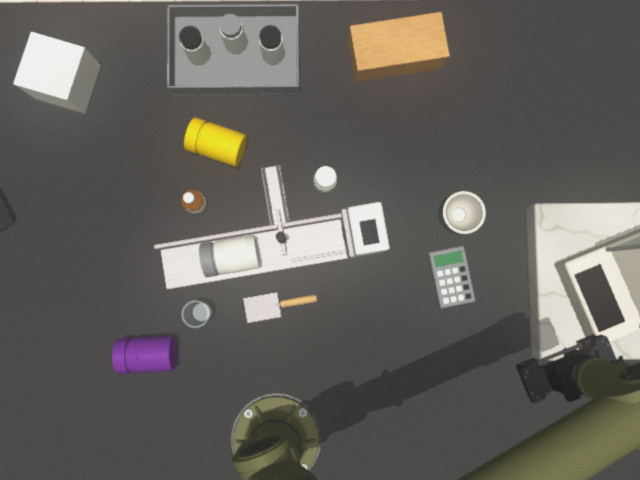

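View pics/side0.png

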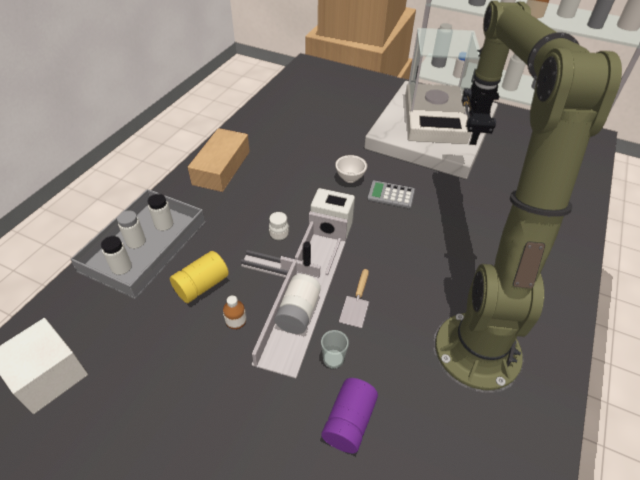

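The top view shows the station in the middle. The jar is at about (230,255) with its lid to the left, the gate post at (281,238), the reader at (368,230), the beaker at (197,313) and the spatula at (280,305). I'll zoom in for the station corners.

Run:
```python
import cv2
a=cv2.imread("pics/top0.png")[150:330,140:400]
cv2.imwrite("pics/top0z.png",cv2.resize(a,None,fx=3,fy=3,interpolation=cv2.INTER_CUBIC))
a=cv2.imread("pics/side0.png")[180:380,220:380]
cv2.imwrite("pics/side0z.png",cv2.resize(a,None,fx=3,fy=3,interpolation=cv2.INTER_CUBIC))
```

```text
(no output)
```

View pics/top0z.png

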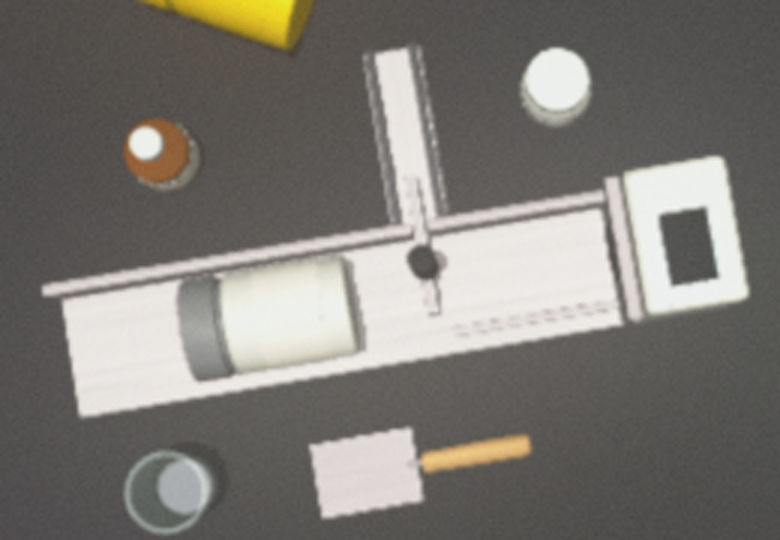

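View pics/side0z.png

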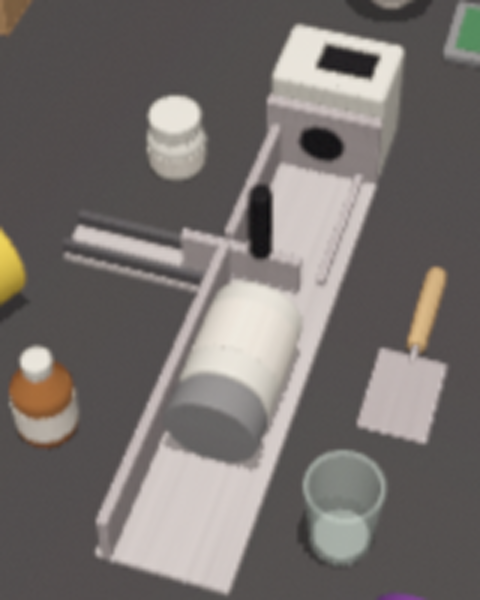

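```bash
cat > h.py <<'E'
from bench import *
import numpy as np, cv2
C={"top":(np.array([[527.74685029,0,311.83923881],[0,527.74685029,247.875824],[0,0,1]]),np.array([[-0.01217568,-0.99805858,0.06108048,0.41015211],[-0.99987465,0.01153403,-0.01084659,-0.08380083],[0.01012103,-0.06120489,-0.99807391,1.39645331]])),
"side":(np.array([[486.79303912,0,318.68240839],[0,486.79303912,237.87261572],[0,0,1]]),np.array([[-0.89935077,-0.32979294,0.28706237,0.10517541],[-0.43696539,0.6552115,-0.616246,0.77738566],[0.01514701,-0.67965764,-0.73337307,1.13497551]]))}
def ray(n,u,v,z):
    K,M=C[n]; d=M[:,:3]@np.linalg.inv(K)@[u,v,1]; o=M[:,3]
    return o+d*(z-o[2])/d[2]
def proj(n,p):
    K,M=C[n]; q=K@(M[:,:3].T@(np.array(p)-M[:,3])); return q[:2]/q[2]
E
python3 - <<'E'
from h import *
from scipy.optimize import least_squares
T=lambda u,v:((u+.5)/3-.5+140,(v+.5)/3-.5+150)
S=lambda u,v:((u+.5)/3-.5+220,(v+.5)/3-.5+180)
obs=[("top",T(80,416),(-60,280,8)),("top",T(42,287),(54,280,64)),("top",T(43,296),(44,280,64)),
("top",T(365,54),(214,-16,22)),("top",T(419,46),(214,-66,22)),
("side",S(229,590),(-60,280,8)),("side",S(98,516),(54,280,64)),("side",S(109,522),(44,280,64)),("side",S(65,243),(214,-16,22)),("side",S(80,213),(214,-66,22)),
("top",T(722,157),(None,-298,120)),("top",T(747,298),(None,-298,120))]
P=[(ray(n,*uv,p[2]/1000)*1000,p) for n,uv,p in obs]
def f(q):
    x,y,a=q[0],q[1],q[2]/1000;r=[]
    for w,p in P:
        d=w[:2]-[x,y];l=[np.cos(a)*d[0]+np.sin(a)*d[1],-np.sin(a)*d[0]+np.cos(a)*d[1]]
        r+= [0 if p[0] is None else l[0]-p[0], l[1]-p[1]]
    return r
o=least_squares(f,[450,0,120]);print(o.x);print(np.round(np.array(f(o.x)).reshape(-1,2),1))
x,y,a=o.x[0]/1e3,o.x[1]/1e3,o.x[2]/1e3
R=np.array([[np.cos(a),-np.sin(a)],[np.sin(a),np.cos(a)]])
loc=lambda w:np.round((R.T@(w[:2]-[x,y]))*1000,1)
print("post top",loc(ray("top",*T(428,262),.14)),"side",loc(ray("side",*S(260,190),.14)))
print("gate near end",loc(ray("top",*T(435,314),.055)))
for u,v in((360,350),(345,257),(208,380),(190,280)):print("jar",loc(ray("top",*T(u,v),.052)))
print("beaker",ray("top",*T(168,492),.085),loc(ray("top",*T(168,492),.085)))
print("spat",loc(ray("top",*T(310,445),0)),loc(ray("top",*T(412,430),0)),loc(ray("top",*T(530,447),0)))
print("bottle",loc(ray("top",*T(146,143),.1)),"pot",loc(ray("top",*T(557,78),.07)))
E
```

```text
[493.039425    15.18417459 154.37162044]
[[ 2.8  0. ]
 [-0.5  0.6]
 [ 1.8  0.9]
 [ 0.2 -0.7]
 [-0.6  1.4]
 [-0.2 -2.9]
 [-0.9 -5.9]
 [-1.5 -3.6]
 [-1.2 -3.1]
 [ 0.1  5.7]
 [ 0.   3.8]
 [ 0.   3.8]]
post top [ 14.  -45.2] side [ 17.  -44.3]
gate near end [-23.1 -41.2]
jar [-42.5  26.6]
jar [37.7 26.5]
jar [-46.3 157.4]
jar [ 40.  159.4]
beaker [0.33122421 0.19033882 0.085     ] [-133.  198.]
spat [-115.4   87.4] [-117.3   -2.9] [-149.2 -102.6]
bottle [152.8 169. ] pot [ 156.4 -176.1]
```

Station is at about (0.493, 0.015) with yaw 8.85°. The gate is about 20 mm open, and the jar's middle is at station y of about 92 mm, x about -3 mm. Next I'll work out the move to the post.

```bash
cat >> h.py <<'E'
from scipy.spatial.transform import Rotation as Ro
SX,SY,A=.493,.0152,.1544
R2=np.array([[np.cos(A),-np.sin(A)],[np.sin(A),np.cos(A)]])
def loc(w): return (R2.T@(np.array(w[:2])-[SX,SY]))*1000
def wor(l): return R2@(np.array(l)/1000)+[SX,SY]
def go(lx,ly,z):
    s=get_state(); p=s["position"]; M=Ro.from_rotvec(s["tool_rot"]).as_matrix()
    w=wor((lx,ly)); d=np.array([w[0],w[1],z])-p
    xs=np.array([np.cos(A),np.sin(A),0]); best=None
    for sg in(1,-1):
        G=np.c_[[0,0,-1],np.cross(sg*xs,[0,0,-1]),sg*xs]
        e=(Ro.from_matrix(G)*Ro.from_matrix(M).inv()).as_rotvec(degrees=True)
        if best is None or np.linalg.norm(e)<np.linalg.norm(best): best=e
    st=loc(p)
    print("t",s["time"],"loc",np.round(st,1),"z",round(p[2]*1000,1),"d_cm",np.round(d*100,2),"rot_deg",np.round(best,2),"q7",round(s["joint_positions"][6],2),"F",np.round(s["ft_force"],1),"w",round(s["grip_width"],3))
E
python3 -c "
from h import *
go(15,-41,.2)"
```

```text
t 0.1 loc [-360.9 -575.8] z 221.6 d_cm [28.91 58.63 -2.16] rot_deg [-5.000e-02 -1.000e-01  7.857e+01] q7 -0.06 F [-0.6  0.6 -1.1] w 0.998
```

```bash
r='{"xyz":[1.8,3.6,0],"angular":[0,0,5]}'; python3 -m handwheel '[{"xyz":[1.8,3.6,0],"angular":[0,0,5]},{"xyz":[1.8,3.6,0],"angular":[0,0,5]},{"xyz":[1.8,3.6,0],"angular":[0,0,5]},{"xyz":[1.8,3.6,0],"angular":[0,0,5]},{"xyz":[1.8,3.6,0],"angular":[0,0,5]}]' 8.7 20; python3 -c "
from h import *
go(15,-41,.2)"
```

```text
time: 0.52
position: [0.3068, -0.4301, 0.2157]
tool_rot: [0.61, 1.492, -0.614]
ft_force: [0.1, 0.2, 0.0]
grip_width: 0.999
t 0.5167 loc [-252.5 -411.4] z 215.7 d_cm [20.73 40.71 -1.57] rot_deg [ 0.18 -0.5  53.65] q7 0.1 F [0.1 0.2 0. ] w 0.999
```

```bash
python3 -m handwheel '[{"xyz":[1.9,3.6,0],"angular":[0,0,5]},{"xyz":[1.9,3.6,0],"angular":[0,0,5]},{"xyz":[1.9,3.6,0],"angular":[0,0,5]},{"xyz":[1.9,3.6,0],"angular":[0,0,5]},{"xyz":[1.9,3.6,0],"angular":[0,0,5]}]'; python3 -c "
from h import *
go(15,-41,.2)"
```

```text
time: 0.93
position: [0.4007, -0.2439, 0.2139]
tool_rot: [0.251, 1.566, -0.259]
ft_force: [0.9, 0.4, 0.4]
grip_width: 1.0
t 0.9333 loc [-131.  -241.8] z 213.9 d_cm [11.34 22.09 -1.39] rot_deg [ 0.34 -0.59 27.46] q7 0.18 F [0.9 0.4 0.4] w 1.0
```

```bash
python3 -m handwheel '[{"xyz":[1.9,3.7,0],"angular":[0,0,5]},{"xyz":[1.9,3.7,0],"angular":[0,0,5]},{"xyz":[1.9,3.7,0],"angular":[0,0,5]},{"xyz":[1.9,3.7,-0.4],"angular":[0,0,5]},{"xyz":[1.9,3.7,-0.4],"angular":[0,0,5]}]'; python3 -c "
from h import *
go(15,-41,.2)"
python3 -m handwheel '[{"xyz":[0.9,1.8,-0.3],"angular":[0,0,1.5]},{"xyz":[0,0,0],"angular":[0,0,0]},{"xyz":[0,0,0],"angular":[0,0,0]}]'; python3 -c "
from h import *
go(15,-41,.2)
for n in('top','side'):cv2.imwrite(f'pics/{n}1.png',get_image(n)['pixels'])"
```

```text
time: 1.35
position: [0.4931, -0.0576, 0.2062]
tool_rot: [-0.113, 1.576, 0.096]
ft_force: [0.5, -0.7, 0.1]
grip_width: 1.003
t 1.35 loc [-11.1 -71.9] z 206.2 d_cm [ 2.1   3.46 -0.62] rot_deg [ 0.63 -0.4   1.23] q7 0.17 F [ 0.5 -0.7  0.1] w 1.003
time: 1.6
position: [0.504, -0.0268, 0.2022]
tool_rot: [-0.146, 1.573, 0.138]
ft_force: [0.6, -0.8, -0.0]
grip_width: 0.998
t 1.6 loc [  4.4 -43.2] z 202.2 d_cm [ 1.01  0.38 -0.22] rot_deg [ 0.34 -0.38 -1.52] q7 0.14 F [ 0.6 -0.8 -0. ] w 0.998
```

View pics/side1.png

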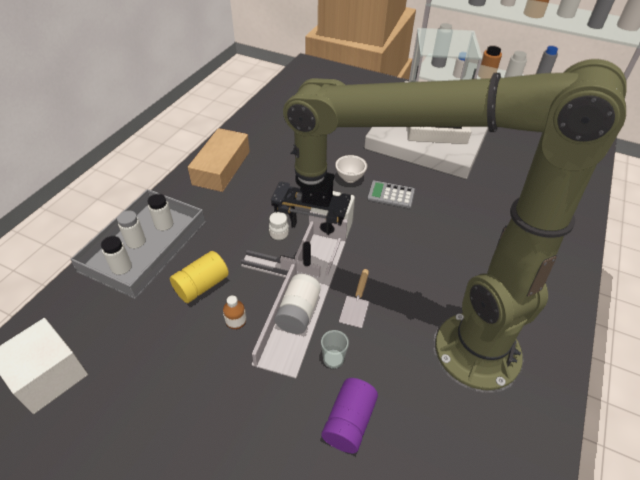

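The side view shows the open gripper above and just behind the post, which is at (307,255). The jaw line runs along the gate's travel. I'll descend now.

```bash
python3 -m handwheel '[{"xyz":[1.0,0.35,-2],"angular":[0,0,-1.5]},{"xyz":[0,0,-2.5],"angular":[0,0,0]},{"xyz":[0,0,-2.5],"angular":[0,0,0]},{"xyz":[0,0,-2.5],"angular":[0,0,0]},{"xyz":[0,0,0],"angular":[0,0,0]}]'; python3 -c "
from h import *
go(15,-41,.1)"
```

```text
time: 2.12
position: [0.5134, -0.037, 0.1063]
tool_rot: [-0.113, 1.572, 0.092]
ft_force: [-1.2, -0.7, -1.0]
grip_width: 0.997
t 2.1167 loc [ 12.2 -54.8] z 106.3 d_cm [ 0.07  1.4  -0.63] rot_deg [ 0.79 -0.13  1.36] q7 0.03 F [-1.2 -0.7 -1. ] w 0.997
```

```bash
python3 -m handwheel '[{"xyz":[0.07,1.4,-0.6],"angular":[0.5,0,1.2]},{"xyz":[0,0,0],"angular":[0,0,0]},{"xyz":[0,0,0],"angular":[0,0,0]}]'; python3 -c "
from h import *
go(15,-41,.1)"
```

```text
time: 2.37
position: [0.5139, -0.0263, 0.1013]
tool_rot: [-0.119, 1.571, 0.11]
ft_force: [-0.3, -0.0, -0.3]
grip_width: 1.005
t 2.3667 loc [ 14.3 -44.2] z 101.3 d_cm [ 0.02  0.33 -0.13] rot_deg [ 0.33 -0.15  0.49] q7 0.03 F [-0.3 -0.  -0.3] w 1.005
```

```bash
python3 -m handwheel '[{"xyz":[0,0.3,0],"angular":[0.3,0,0.5]},{"xyz":[0,0,0],"angular":[0,0,0]},{"xyz":[0,0,0],"angular":[0,0,0]},{"xyz":[0,0,0],"angular":[0,0,0]},{"xyz":[0,0,0],"angular":[0,0,0]}]' 0 20;python3 -m handwheel '[{"xyz":[0,0,0],"angular":[0,0,0]},{"xyz":[0,0,0],"angular":[0,0,0]},{"xyz":[0,0,0],"angular":[0,0,0]},{"xyz":[0,0,0],"angular":[0,0,0]}]'; python3 -c "
from h import *
go(115,-41,.1)
for n in('top','side'):cv2.imwrite(f'pics/{n}2.png',get_image(n)['pixels'])"
```

```text
time: 2.78
position: [0.5171, -0.0234, 0.1061]
tool_rot: [-0.124, 1.562, 0.12]
ft_force: [0.6, 1.0, 0.2]
grip_width: 0.709
time: 3.12
position: [0.5175, -0.0235, 0.1067]
tool_rot: [-0.124, 1.561, 0.119]
ft_force: [-0.7, -0.7, -0.5]
grip_width: 0.402
t 3.1167 loc [ 18.3 -42. ] z 106.7 d_cm [ 9.54  1.59 -0.67] rot_deg [ 0.16  0.36 -0.05] q7 0.04 F [-0.7 -0.7 -0.5] w 0.402
```

View pics/side2.png

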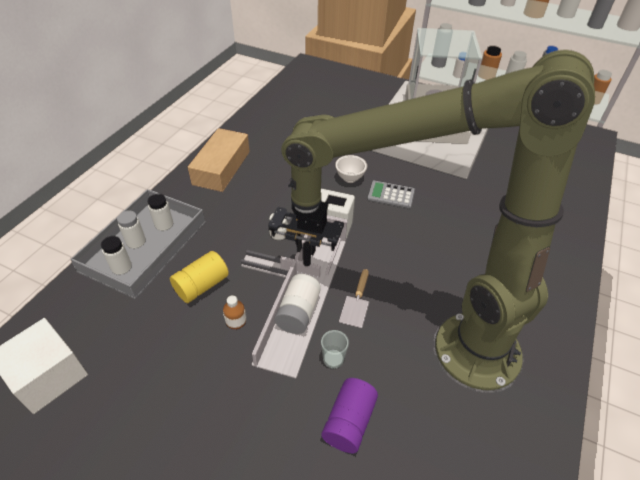

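The fingers straddle the post at (307,250) and are still closing.

```bash
python3 -m handwheel '[{"xyz":[0,0,-0.3],"angular":[0,0,0]},{"xyz":[0,0,0],"angular":[0,0,0]},{"xyz":[0,0,0],"angular":[0,0,0]},{"xyz":[0,0,0],"angular":[0,0,0]}]'; python3 -c "
from h import *
go(115,-41,.1)"
```

```text
time: 3.55
position: [0.5193, -0.0233, 0.1057]
tool_rot: [-0.125, 1.558, 0.119]
ft_force: [-0.3, -0.3, 2.0]
grip_width: 0.27
t 3.55 loc [ 20. -42.] z 105.7 d_cm [ 9.37  1.56 -0.57] rot_deg [ 0.18  0.54 -0.06] q7 0.04 F [-0.3 -0.3  2. ] w 0.27
```

```bash
python3 -m handwheel '[{"xyz":[1.9,0.3,-0.1],"angular":[0,0,0]},{"xyz":[1.9,0.3,-0.1],"angular":[0,0,0]},{"xyz":[1.9,0.3,-0.1],"angular":[0,0,0]},{"xyz":[1.9,0.3,-0.1],"angular":[0,0,0]},{"xyz":[1.0,0.15,0],"angular":[0,0,0]}]'; python3 -c "
from h import *
go(115,-41,.1)"
```

```text
time: 3.97
position: [0.6061, -0.0095, 0.1057]
tool_rot: [-0.126, 1.561, 0.115]
ft_force: [-1.3, 0.5, 1.5]
grip_width: 0.274
t 3.9667 loc [108.  -41.8] z 105.7 d_cm [ 0.68  0.18 -0.57] rot_deg [0.39 0.39 0.04] q7 -0.07 F [-1.3  0.5  1.5] w 0.274
```

```bash
python3 -m handwheel '[{"xyz":[0.8,0.15,0],"angular":[0,0,0]},{"xyz":[0.5,0.1,0],"angular":[0,0,0]},{"xyz":[0.3,0.05,0],"angular":[0,0,0]},{"xyz":[0.2,0,0],"angular":[0,0,0]}]'; python3 -c "
from h import *
go(115,-41,.1)
get_image('top');
for n in('top','side'):cv2.imwrite(f'pics/{n}3.png',get_image(n)['pixels'])"
```

```text
time: 4.3
position: [0.6146, -0.0082, 0.1054]
tool_rot: [-0.129, 1.59, 0.112]
ft_force: [-5.3, 1.0, 5.0]
grip_width: 0.267
t 4.3 loc [116.6 -41.8] z 105.4 d_cm [-0.17  0.06 -0.54] rot_deg [ 0.71 -1.24  0.08] q7 -0.08 F [-5.3  1.   5. ] w 0.267
```

View pics/side3.png

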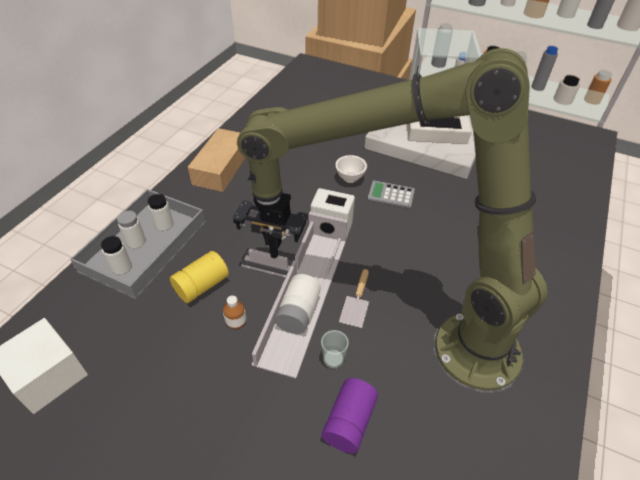

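The gate is against its open end: the post is at (272,250) and the lane is clear. I'll release and rise.

```bash
python3 -m handwheel '[{"xyz":[-0.2,0,0],"angular":[0,0,0]},{"xyz":[0,0,0],"angular":[0,0,0]},{"xyz":[0,0,0],"angular":[0,0,0]},{"xyz":[0,0,0],"angular":[0,0,0]},{"xyz":[0,0,0],"angular":[0,0,0]}]' 4.2; python3 -m handwheel '[{"xyz":[0,0,2.5],"angular":[0,0,0]},{"xyz":[0,0,2.5],"angular":[0,0,0]},{"xyz":[0,0,2.5],"angular":[0,0,0]},{"xyz":[0,0,2],"angular":[0,0,0]}]';python3 -c "
from h import *
go(-4,195,.2)"
```

```text
time: 4.87
position: [0.6121, -0.0086, 0.1044]
tool_rot: [-0.128, 1.59, 0.112]
ft_force: [0.3, -0.2, -0.9]
grip_width: 0.469
time: 5.2
position: [0.607, -0.0088, 0.1951]
tool_rot: [-0.127, 1.603, 0.115]
ft_force: [0.2, 0.4, 0.1]
grip_width: 0.48
t 5.2 loc [108.9 -41.3] z 195.1 d_cm [-14.79  21.61   0.49] rot_deg [ 0.59 -2.02  0.09] q7 -0.04 F [0.2 0.4 0.1] w 0.48
```

```bash
python3 -m handwheel '[{"xyz":[-2.2,3.2,0],"angular":[0,-0.5,0]},{"xyz":[-2.2,3.2,0],"angular":[0,-0.5,0]},{"xyz":[-2.2,3.2,0],"angular":[0,-0.5,0]},{"xyz":[-2.2,3.2,0],"angular":[0,-0.5,0]},{"xyz":[-2.2,3.2,0],"angular":[0,0,0]}]'; python3 -c "
from h import *
go(-4,195,.2)"
```

```text
time: 5.62
position: [0.5013, 0.1453, 0.1997]
tool_rot: [-0.113, 1.556, 0.094]
ft_force: [0.5, 0.9, 0.4]
grip_width: 0.48
t 5.6167 loc [ 28.2 127.3] z 199.7 d_cm [-4.22  6.2   0.03] rot_deg [0.64 0.78 1.29] q7 -0.28 F [0.5 0.9 0.4] w 0.48
```

```bash
python3 -m handwheel '[{"xyz":[-2.1,3.0,0],"angular":[0.5,0.5,0.6]},{"xyz":[-2.0,3.0,0],"angular":[0,0,0.5]},{"xyz":[0,0,0],"angular":[0,0,0]},{"xyz":[0,0,0],"angular":[0,0,0]}]'; python3 -c "
from h import *
go(-4,195,.2)"
```

```text
time: 5.95
position: [0.4514, 0.2171, 0.2005]
tool_rot: [-0.133, 1.561, 0.129]
ft_force: [0.7, -0.5, 0.9]
grip_width: 0.483
t 5.95 loc [-10.  205.9] z 200.5 d_cm [ 0.76 -0.99 -0.05] rot_deg [ 0.11  0.37 -0.72] q7 -0.37 F [ 0.7 -0.5  0.9] w 0.483
```

```bash
python3 -m handwheel '[{"xyz":[0.5,-0.4,-3],"angular":[0,0.3,-0.7]},{"xyz":[0.2,-0.2,-3],"angular":[0,0,0]},{"xyz":[0,0,-3],"angular":[0,0,0]},{"xyz":[0,0,-2.5],"angular":[0,0,0]},{"xyz":[0,0,0],"angular":[0,0,0]}]'; python3 -c "
from h import *
go(-4,195,.04)"
```

```text
time: 6.37
position: [0.4617, 0.2109, 0.0841]
tool_rot: [-0.122, 1.558, 0.119]
ft_force: [-1.5, -0.8, 0.2]
grip_width: 0.481
t 6.3667 loc [ -0.9 198.2] z 84.1 d_cm [-0.26 -0.36 -4.41] rot_deg [0.05 0.54 0.04] q7 -0.48 F [-1.5 -0.8  0.2] w 0.481
```

```bash
python3 -m handwheel '[{"xyz":[-0.3,0,-2],"angular":[0,0.3,0]},{"xyz":[-0.1,0,-2],"angular":[0,0,0]},{"xyz":[0,0,-0.4],"angular":[0,0,0]},{"xyz":[0,0,0],"angular":[0,0,0]}]'; python3 -c "
from h import *
go(-4,195,.04)
for n in('top','side'):
  im=get_image(n)['pixels'];cv2.imwrite(f'pics/{n}4.png',im)
a=cv2.imread('pics/side4.png')[160:400,200:440];cv2.imwrite('pics/side4z.png',cv2.resize(a,None,fx=2.4,fy=2.4))"
```

```text
time: 6.7
position: [0.4605, 0.2091, 0.0408]
tool_rot: [-0.117, 1.563, 0.117]
ft_force: [1.1, 0.4, 0.3]
grip_width: 0.485
t 6.7 loc [ -2.3 196.6] z 40.8 d_cm [-0.14 -0.18 -0.08] rot_deg [-0.    0.24  0.3 ] q7 -0.53 F [1.1 0.4 0.3] w 0.485
```

View pics/side4z.png

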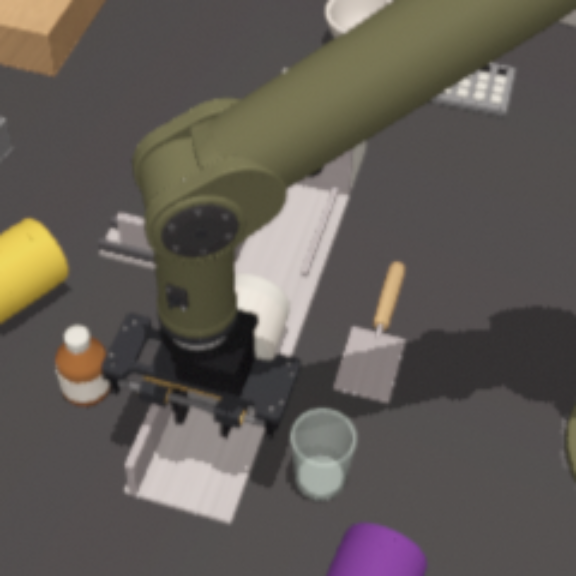

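View pics/top4.png

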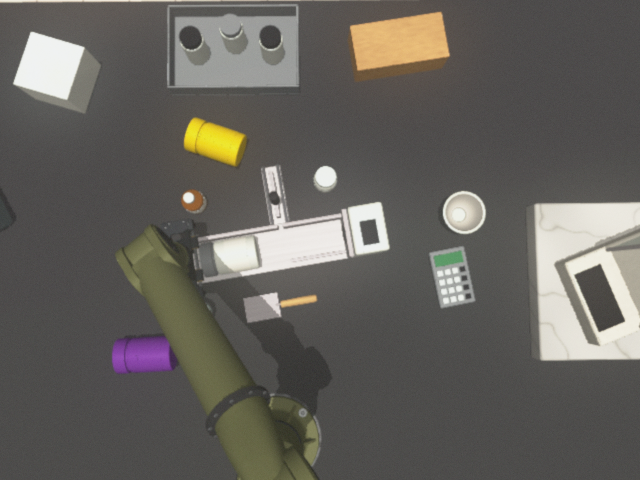

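Fingers are down at the lid end inside the lane, clear of the guide, bottle and beaker. The top view has the open gate post at (275,198). I'll push slowly along station -y.

```bash
python3 -m handwheel '[{"xyz":[0.1,-1.0,0],"angular":[0,0,0]},{"xyz":[0.1,-1.0,0],"angular":[0,0,0]},{"xyz":[0.13,-1.0,0],"angular":[0,0,0]},{"xyz":[0.13,-1.0,0],"angular":[0,0,0]}]'; python3 -c "
from h import *
go(-4,-50,.04)"; python3 -m handwheel '[{"xyz":[0.15,-1.0,0],"angular":[0,0,0]},{"xyz":[0.15,-1.0,0],"angular":[0,0,0]},{"xyz":[0.15,-1.0,0],"angular":[0,0,0]},{"xyz":[0.15,-1.0,0],"angular":[0,0,0]}]'; python3 -c "
from h import *
go(-4,-50,.04)"
```

```text
time: 7.13
position: [0.4699, 0.1736, 0.0488]
tool_rot: [-0.117, 1.551, 0.124]
ft_force: [0.9, 1.7, -1.0]
grip_width: 0.484
t 7.1333 loc [  1.5 160. ] z 48.8 d_cm [  2.69 -20.84  -0.88] rot_deg [-0.33  0.92  0.04] q7 -0.43 F [ 0.9  1.7 -1. ] w 0.484
time: 7.47
position: [0.4806, 0.135, 0.0562]
tool_rot: [-0.115, 1.54, 0.127]
ft_force: [-0.5, 0.8, -0.8]
grip_width: 0.481
t 7.4667 loc [  6.2 120.3] z 56.2 d_cm [  1.61 -16.98  -1.62] rot_deg [-0.53  1.56 -0.02] q7 -0.32 F [-0.5  0.8 -0.8] w 0.481
```

```bash
python3 -c "
from h import *
for n in('top','side'):
  im=get_image(n)['pixels'];cv2.imwrite(f'pics/{n}5.png',im)
a=cv2.imread('pics/side5.png')[160:400,200:440];b=cv2.imread('pics/top5.png')[150:330,140:400];a=cv2.resize(a,(400,400));b=cv2.resize(b,(400,277));b=cv2.copyMakeBorder(b,0,123,0,0,0);cv2.imwrite('pics/c5.png',np.hstack([a,b]))"
```

```text
(no output)
```

View pics/c5.png

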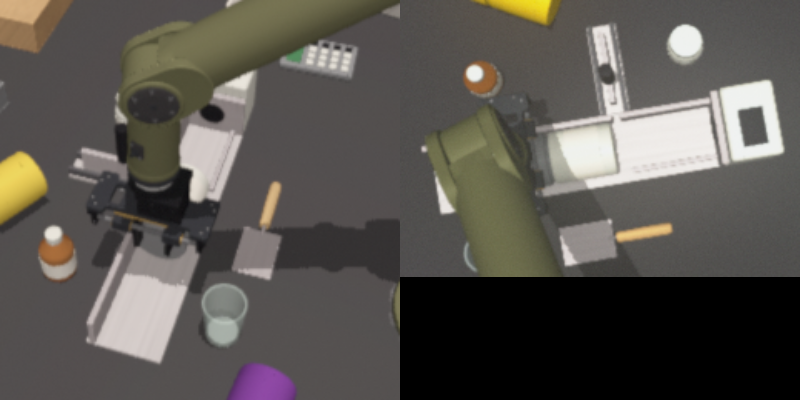

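The jar's right end is at about (617,150) in the composite. It is against the guide and parallel. The tool has drifted +x and up, so I'll back off, correct, and continue with compensation.

```bash
python3 -m handwheel '[{"xyz":[-0.2,1.2,-0.2],"angular":[0,0,0]},{"xyz":[-0.8,0.0,-0.9],"angular":[-0.5,1,0]},{"xyz":[-0.4,0,-0.8],"angular":[0,0.5,0]},{"xyz":[0,0,0],"angular":[0,0,0]},{"xyz":[0,0,0],"angular":[0,0,0]}]'; python3 -c "
from h import *
go(-4,-50,.04)"
```

```text
time: 7.98
position: [0.4685, 0.1464, 0.0393]
tool_rot: [-0.121, 1.563, 0.117]
ft_force: [0.9, 0.6, -0.3]
grip_width: 0.481
t 7.9833 loc [ -4.1 133.4] z 39.3 d_cm [  2.83 -18.12   0.07] rot_deg [0.13 0.28 0.17] q7 -0.38 F [ 0.9  0.6 -0.3] w 0.481
```

```bash
python3 -m handwheel '[{"xyz":[0.1,-1.0,-0.15],"angular":[0,0,0]},{"xyz":[0.06,-1.0,-0.2],"angular":[0,0.2,0]},{"xyz":[0.05,-1.0,-0.2],"angular":[0,0.2,0]},{"xyz":[0.05,-1.0,-0.2],"angular":[0,0.2,0]},{"xyz":[0.05,-1.0,-0.2],"angular":[0,0.2,0]}]'; python3 -c "
from h import *
go(-4,-50,.04)"
```

```text
time: 8.4
position: [0.4724, 0.0962, 0.0302]
tool_rot: [-0.121, 1.575, 0.125]
ft_force: [0.3, 2.8, 2.0]
grip_width: 0.482
t 8.4 loc [-7.9 83.2] z 30.2 d_cm [  2.44 -13.1    0.98] rot_deg [-0.11 -0.45 -0.12] q7 -0.26 F [0.3 2.8 2. ] w 0.482
```

```bash
python3 -m handwheel '[{"xyz":[0.2,-0.8,0.3],"angular":[0,-0.2,0]},{"xyz":[0.17,-1.0,0.3],"angular":[0,-0.2,0]},{"xyz":[0.15,-1.0,0.1],"angular":[0,0,0]},{"xyz":[0.15,-1.0,0],"angular":[0,0,0]}]'; python3 -c "
from h import *
go(-4,-50,.04)"
```

```text
time: 8.73
position: [0.4779, 0.051, 0.0362]
tool_rot: [-0.119, 1.572, 0.12]
ft_force: [-0.0, 1.3, -0.7]
grip_width: 0.48
t 8.7333 loc [-9.4 37.7] z 36.2 d_cm [ 1.88 -8.58  0.38] rot_deg [-0.02 -0.27  0.12] q7 -0.16 F [-0.   1.3 -0.7] w 0.48
```

```bash
python3 -m handwheel '[{"xyz":[0.2,-0.8,0.2],"angular":[0,0,0]},{"xyz":[0.18,-0.8,0.1],"angular":[0,0,0]},{"xyz":[0.18,-0.8,0],"angular":[0,0,0]},{"xyz":[0.15,-0.8,0],"angular":[0,0,0]}]'; python3 -c "
from h import *
go(-4,-50,.04)
for n in('top','side'):
  im=get_image(n)['pixels'];cv2.imwrite(f'pics/{n}6.png',im)
a=cv2.imread('pics/side6.png')[160:400,200:440];b=cv2.imread('pics/top6.png')[150:330,140:400];a=cv2.resize(a,(400,400));b=cv2.resize(b,(400,277));b=cv2.copyMakeBorder(b,0,123,0,0,0);cv2.imwrite('pics/c6.png',np.hstack([a,b]))"
```

```text
time: 9.07
position: [0.4844, 0.0125, 0.0391]
tool_rot: [-0.117, 1.575, 0.116]
ft_force: [0.0, 0.9, -1.7]
grip_width: 0.482
t 9.0667 loc [-8.9 -1.3] z 39.1 d_cm [ 1.23 -4.73  0.09] rot_deg [ 0.07 -0.39  0.36] q7 -0.08 F [ 0.   0.9 -1.7] w 0.482
```

View pics/c6.png

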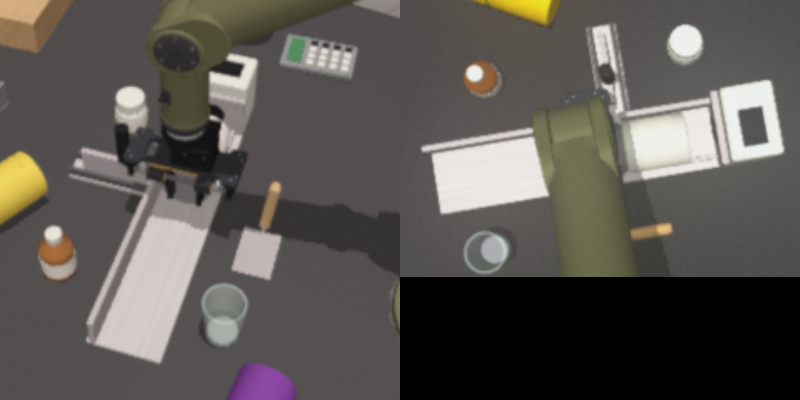

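The jar is inside the bay, with its right end at (688,140) in the composite and about 40 mm from the stop. I'll continue gently.

```bash
python3 -m handwheel '[{"xyz":[0.12,-0.8,0],"angular":[0,0,0]},{"xyz":[0.12,-0.8,0],"angular":[0,0,0]},{"xyz":[0.12,-0.7,0],"angular":[0,0,0]},{"xyz":[0.1,-0.6,0],"angular":[0,0,0]}]'; python3 -c "
from h import *
go(-8,-50,.04)"; python3 -m handwheel '[{"xyz":[0.1,-0.5,0],"angular":[0,0,0]},{"xyz":[0.1,-0.5,0],"angular":[0,0,0]},{"xyz":[0.08,-0.4,0],"angular":[0,0,0]},{"xyz":[0.08,-0.4,0],"angular":[0,0,0]}]'; python3 -c "
from h import *
go(-8,-50,.04)"
```

```text
time: 9.5
position: [0.4894, -0.0169, 0.0392]
tool_rot: [-0.118, 1.574, 0.118]
ft_force: [-0.3, 0.6, 0.4]
grip_width: 0.481
t 9.5 loc [ -8.5 -31.2] z 39.2 d_cm [ 0.33 -1.85  0.08] rot_deg [ 0.01 -0.39  0.24] q7 -0.02 F [-0.3  0.6  0.4] w 0.481
time: 9.83
position: [0.4926, -0.0334, 0.0392]
tool_rot: [-0.114, 1.576, 0.123]
ft_force: [-6.4, 17.9, 6.8]
grip_width: 0.484
t 9.8333 loc [ -7.9 -48. ] z 39.2 d_cm [ 0.02 -0.2   0.08] rot_deg [-0.29 -0.51  0.19] q7 0.02 F [-6.4 17.9  6.8] w 0.484
```

Contact against the stop gives about 18 N at the expected place. I'll back off and look.

```bash
python3 -m handwheel '[{"xyz":[0,-0.1,0],"angular":[0,0,0]},{"xyz":[0,0,0],"angular":[0,0,0]},{"xyz":[0,0,0],"angular":[0,0,0]}]'; python3 -m handwheel '[{"xyz":[-0.1,0.8,0],"angular":[0,0,0]},{"xyz":[-0.3,2,0],"angular":[0,0,0]},{"xyz":[-0.45,3,0],"angular":[0,0,0]},{"xyz":[-0.45,3,0],"angular":[0,0,0]},{"xyz":[0,0,3],"angular":[0,0,0]}]'; python3 -m handwheel '[{"xyz":[0,0,3],"angular":[0,0,0]},{"xyz":[0,0,3],"angular":[0,0,0]},{"xyz":[0,0,3],"angular":[0,0,0]},{"xyz":[0,0,3],"angular":[0,0,0]},{"xyz":[0,0,0],"angular":[0,0,0]}]';  python3 -c "
from h import *
go(115,-41,.2)
for n in('top','side'):
  im=get_image(n)['pixels'];cv2.imwrite(f'pics/{n}7.png',im)
b=cv2.imread('pics/top7.png')[180:300,220:400];cv2.imwrite('pics/c7.png',cv2.resize(b,None,fx=4,fy=4,interpolation=cv2.INTER_CUBIC))"
```

```text
time: 10.08
position: [0.4925, -0.0331, 0.0392]
tool_rot: [-0.114, 1.577, 0.126]
ft_force: [-0.8, 2.4, 0.3]
grip_width: 0.487
time: 10.5
position: [0.4757, 0.0534, 0.0654]
tool_rot: [-0.109, 1.584, 0.117]
ft_force: [-0.7, 0.3, 0.1]
grip_width: 0.484
time: 10.92
position: [0.4754, 0.0572, 0.1937]
tool_rot: [-0.118, 1.579, 0.12]
ft_force: [1.3, 0.2, 0.8]
grip_width: 0.481
t 10.9167 loc [-10.9  44.2] z 193.7 d_cm [13.76 -6.49  0.63] rot_deg [-0.02 -0.69  0.16] q7 -0.02 F [1.3 0.2 0.8] w 0.481
```

View pics/c7.png

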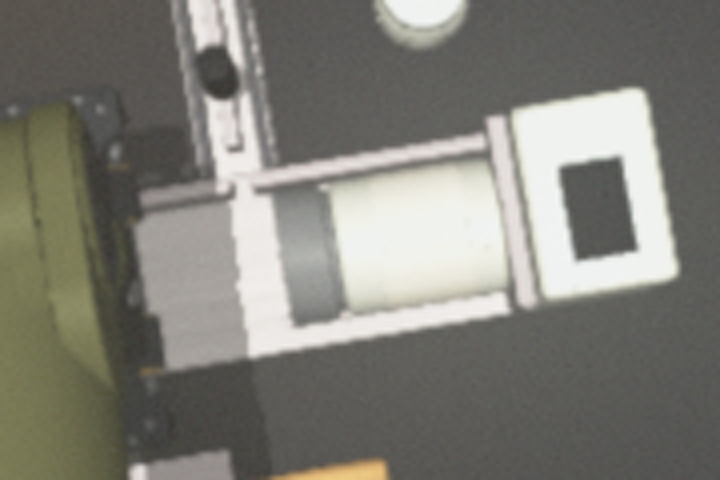

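View pics/side7.png

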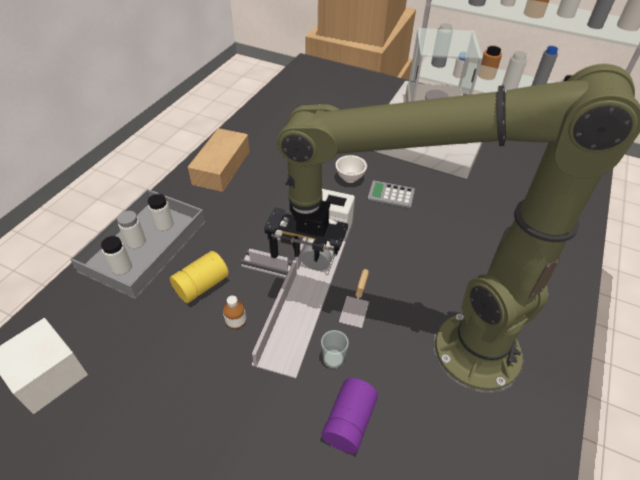

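The jar's right end abuts the stop at about (508,230) in the zoom, parallel to and along the guide. I'll check this numerically.

```bash
python3 -c "
from h import *
T=lambda u,v:((u+.5)/4-.5+220,(v+.5)/4-.5+180)
for p in((276,192),(293,325),(330,188),(345,318),(494,160),(508,290)):print(p,np.round(loc(ray('top',*T(*p),.052)),1))
go(113,-41,.2)
"
```

```text
(276, 192) [ 42.9 -62.2]
(293, 325) [-42.8 -59. ]
(330, 188) [ 39.8 -96.7]
(345, 318) [-43.9 -92.4]
(494, 160) [  40.2 -203.3]
(508, 290) [ -43.4 -198. ]
t 11.0167 loc [-13.5  44. ] z 189.2 d_cm [13.81 -6.45  1.08] rot_deg [-0.04 -1.07  0.18] q7 -0.02 F [ 0.3 -0.4  0. ] w 0.481
```

The jar measures y of about -130 and x of about -1.5 mm, so it is home. Next is the gate post.

```bash
python3 -m handwheel '[{"xyz":[2.8,-1.3,0.3],"angular":[0,-0.3,0]},{"xyz":[2.8,-1.3,0.2],"angular":[0,-0.3,0]},{"xyz":[2.8,-1.3,0.2],"angular":[0,0,0]},{"xyz":[2.7,-1.3,0],"angular":[0,0,0]},{"xyz":[1,-0.5,0],"angular":[0,0,0]}]' 7; python3 -m handwheel '[{"xyz":[0,0,0],"angular":[0,0,0]},{"xyz":[0,0,0],"angular":[0,0,0]}]'; python3 -c "
from h import *
go(115,-41,.16)"
```

```text
time: 11.43
position: [0.5918, -0.0028, 0.1887]
tool_rot: [-0.126, 1.586, 0.117]
ft_force: [-0.5, -0.9, -0.5]
grip_width: 0.759
time: 11.6
position: [0.5918, -0.0046, 0.1838]
tool_rot: [-0.122, 1.592, 0.117]
ft_force: [-1.1, 0.4, 0.5]
grip_width: 0.793
t 11.6 loc [ 94.6 -34.8] z 183.8 d_cm [ 2.11 -0.3  -2.38] rot_deg [ 0.29 -1.4   0.17] q7 -0.05 F [-1.1  0.4  0.5] w 0.793
```

```bash
python3 -m handwheel '[{"xyz":[2.0,-0.3,0],"angular":[0,-1,0]},{"xyz":[0,0,0],"angular":[0,0,0]},{"xyz":[0,0,0],"angular":[0,0,0]}]'; python3 -c "
from h import *
go(115,-41,.1)"
```

```text
time: 11.85
position: [0.6077, -0.0057, 0.1801]
tool_rot: [-0.124, 1.582, 0.118]
ft_force: [-0.2, 0.7, -0.4]
grip_width: 0.805
t 11.85 loc [110.1 -38.3] z 180.1 d_cm [ 0.53 -0.19 -8.01] rot_deg [ 0.28 -0.83  0.02] q7 -0.05 F [-0.2  0.7 -0.4] w 0.805
```

```bash
python3 -m handwheel '[{"xyz":[0.4,-0.2,-1.5],"angular":[0,-0.5,0]},{"xyz":[0.1,-0.1,-2.3],"angular":[0,0,0]},{"xyz":[0,0,-2.2],"angular":[0,0,0]},{"xyz":[0,0,-1.5],"angular":[0,0,0]},{"xyz":[0,0,0],"angular":[0,0,0]}]'; python3 -c "
from h import *
go(115,-41,.1)"
```

```text
time: 12.27
position: [0.6067, -0.0049, 0.1036]
tool_rot: [-0.131, 1.575, 0.12]
ft_force: [-0.9, -0.7, -0.3]
grip_width: 0.802
t 12.2667 loc [109.3 -37.3] z 103.6 d_cm [ 0.62 -0.28 -0.36] rot_deg [ 0.41 -0.4  -0.29] q7 -0.09 F [-0.9 -0.7 -0.3] w 0.802
```

```bash
python3 -m handwheel '[{"xyz":[0.6,-0.3,0],"angular":[0,0,0]},{"xyz":[0,0,0],"angular":[0,0,0]},{"xyz":[0,0,0],"angular":[0,0,0]},{"xyz":[0,0,0],"angular":[0,0,0]},{"xyz":[0,0,0],"angular":[0,0,0]}]' 0 20; python3 -m handwheel '[{"xyz":[0,0,0],"angular":[0,0,0]},{"xyz":[0,0,0],"angular":[0,0,0]},{"xyz":[0,0,0],"angular":[0,0,0]},{"xyz":[0,0,0],"angular":[0,0,0]}]' ;python3 -c "
from h import *
go(-5,-41,.103)"
```

```text
time: 12.68
position: [0.6125, -0.0066, 0.1073]
tool_rot: [-0.133, 1.573, 0.121]
ft_force: [0.5, -0.1, 0.5]
grip_width: 0.51
time: 13.02
position: [0.6136, -0.0066, 0.1092]
tool_rot: [-0.133, 1.569, 0.12]
ft_force: [0.5, 0.3, -1.3]
grip_width: 0.271
t 13.0167 loc [115.8 -40. ] z 109.2 d_cm [-11.93  -1.95  -0.62] rot_deg [ 0.5 -0.1 -0.4] q7 -0.08 F [ 0.5  0.3 -1.3] w 0.271
```

```bash
python3 -m handwheel '[{"xyz":[-0.5,-0.1,-0.1],"angular":[0,0,0]},{"xyz":[-1.8,-0.28,-0.1],"angular":[0,0,0]},{"xyz":[-1.8,-0.28,-0.1],"angular":[0,0,0]},{"xyz":[-1.8,-0.28,-0.1],"angular":[0,0,0]},{"xyz":[-1.8,-0.28,0],"angular":[0,0,0]}]' ;python3 -c "
from h import *
go(-5,-41,.105)"
```

```text
time: 13.43
position: [0.5425, -0.0179, 0.1092]
tool_rot: [-0.133, 1.553, 0.121]
ft_force: [2.1, 0.3, -2.2]
grip_width: 0.268
t 13.4333 loc [ 43.8 -40.3] z 109.2 d_cm [-4.81 -0.82 -0.42] rot_deg [ 0.35  0.84 -0.45] q7 -0.0 F [ 2.1  0.3 -2.2] w 0.268
```

```bash
python3 -m handwheel '[{"xyz":[-1.4,-0.22,-0.1],"angular":[0,0.3,0]},{"xyz":[-1.2,-0.2,-0.1],"angular":[0,0,0]},{"xyz":[-1.0,-0.15,0],"angular":[0,0,0]},{"xyz":[-0.6,-0.1,0],"angular":[0,0,0]},{"xyz":[-0.4,0,0],"angular":[0,0,0]}]' ;python3 -c "
from h import *
go(-5,-41,.105)"
```

```text
time: 13.85
position: [0.4959, -0.0252, 0.1092]
tool_rot: [-0.135, 1.547, 0.119]
ft_force: [18.6, -0.7, -18.6]
grip_width: 0.264
t 13.85 loc [ -3.4 -40.4] z 109.2 d_cm [-0.15 -0.08 -0.42] rot_deg [ 0.49  1.19 -0.42] q7 0.08 F [ 18.6  -0.7 -18.6] w 0.264
```

The gate is at its shut end stop (about 19 N, at x -3.4 mm). I'll relax, release and rise.

```bash
python3 -m handwheel '[{"xyz":[0,0,0],"angular":[0,0,0]},{"xyz":[0,0,0],"angular":[0,0,0]}]'; python3 -m handwheel '[{"xyz":[0,0,0],"angular":[0,0,0]},{"xyz":[0,0,0],"angular":[0,0,0]},{"xyz":[0,0,0],"angular":[0,0,0]},{"xyz":[0,0,0],"angular":[0,0,0]},{"xyz":[0,0,0],"angular":[0,0,0]}]' 5.5;python3 -c "
from h import *
go(-5,-41,.2)"
```

```text
time: 14.02
position: [0.4962, -0.0253, 0.1092]
tool_rot: [-0.135, 1.544, 0.118]
ft_force: [2.0, -0.0, -0.2]
grip_width: 0.266
time: 14.43
position: [0.4955, -0.0251, 0.1089]
tool_rot: [-0.135, 1.547, 0.119]
ft_force: [-0.6, 0.6, -0.4]
grip_width: 0.559
t 14.4333 loc [ -3.7 -40.2] z 108.9 d_cm [-0.11 -0.1   9.11] rot_deg [ 0.48  1.18 -0.43] q7 0.08 F [-0.6  0.6 -0.4] w 0.559
```

```bash
python3 -m handwheel '[{"xyz":[0,0,2],"angular":[0,0,0]},{"xyz":[0,0,3],"angular":[0,0,0]},{"xyz":[0,0,3],"angular":[0,0,0]},{"xyz":[0,0,3],"angular":[0,0,0]},{"xyz":[0,0,3],"angular":[0,0,0]}]'; python3 -m handwheel '[{"xyz":[-1,3,1],"angular":[0,0,0]},{"xyz":[-1,4,1],"angular":[0,0,0]},{"xyz":[0,4,1],"angular":[0,0,0]},{"xyz":[0,4,0],"angular":[0,0,0]},{"xyz":[0,4,0],"angular":[0,0,0]}]';python3 -m handwheel '[{"xyz":[0,4,0],"angular":[0,0,0]},{"xyz":[0,0,0],"angular":[0,0,0]},{"xyz":[0,0,0],"angular":[0,0,0]}]';  python3 -c "
from h import *
go(115,-41,.2)
for n in('top','side'):
  im=get_image(n)['pixels'];cv2.imwrite(f'pics/{n}8.png',im)
b=cv2.imread('pics/top8.png')[180:300,220:400];cv2.imwrite('pics/c8.png',cv2.resize(b,None,fx=4,fy=4,interpolation=cv2.INTER_CUBIC))"
```

```text
time: 14.85
position: [0.4882, -0.0241, 0.2462]
tool_rot: [-0.131, 1.564, 0.126]
ft_force: [0.1, -0.7, -0.1]
grip_width: 0.629
time: 15.27
position: [0.4715, 0.1609, 0.2862]
tool_rot: [-0.118, 1.551, 0.101]
ft_force: [1.0, 0.5, 0.1]
grip_width: 0.63
time: 15.52
position: [0.4685, 0.2139, 0.2881]
tool_rot: [-0.126, 1.547, 0.117]
ft_force: [-0.1, -0.8, 0.1]
grip_width: 0.629
t 15.5167 loc [  6.3 200.1] z 288.1 d_cm [ 14.45 -22.15  -8.81] rot_deg [ 0.24  1.17 -0.05] q7 -0.36 F [-0.1 -0.8  0.1] w 0.629
```

View pics/c8.png

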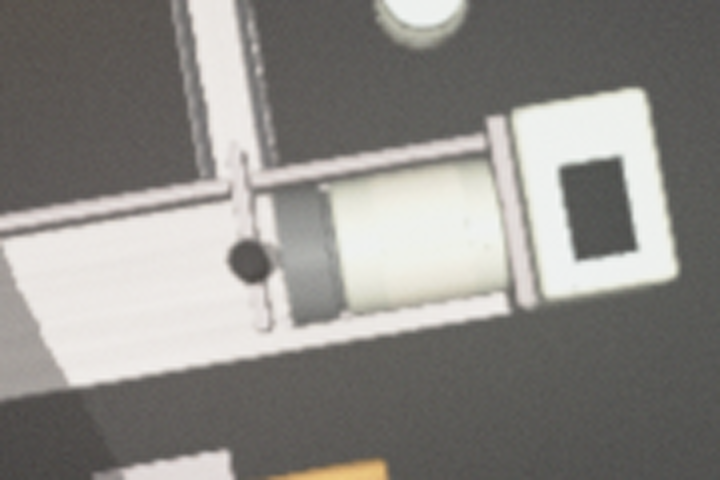

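View pics/side8.png

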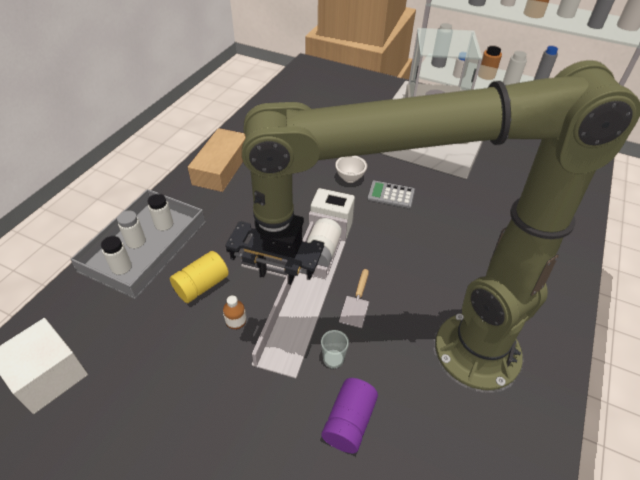

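The gate is across the mouth, with its near end at (265,330) and the post at (250,260). The jar is unmoved and the bystanders are where they were. One numeric check, then I'll hand in.

```bash
python3 -c "
from h import *
T=lambda u,v:((u+.5)/4-.5+220,(v+.5)/4-.5+180)
print('gate end (shut -45)',loc(ray('top',*T(264,330),.055)),'far end (75)',loc(ray('top',*T(236,143),.055)),'post(-5)',loc(ray('top',*T(251,262),.14)))
a=cv2.imread('pics/top8.png').astype(int);b=cv2.imread('pics/top0.png').astype(int)
d=(abs(a-b).max(2)>60).astype(np.uint8)
n,l,s,c=cv2.connectedComponentsWithStats(d)
print([tuple(x) for x in s[1:] if x[4]>30])
"
```

```text
gate end (shut -45) [-42.9825979  -40.39130716] far end (75) [ 77.84384225 -42.21203981] post(-5) [ -5.11940749 -42.18484965]
[(np.int32(341), np.int32(222), np.int32(6), np.int32(28), np.int32(66)), (np.int32(277), np.int32(226), np.int32(31), np.int32(35), np.int32(543)), (np.int32(276), np.int32(232), np.int32(12), np.int32(9), np.int32(87)), (np.int32(246), np.int32(235), np.int32(16), np.int32(33), np.int32(137)), (np.int32(175), np.int32(236), np.int32(39), np.int32(9), np.int32(101)), (np.int32(154), np.int32(244), np.int32(24), np.int32(45), np.int32(433)), (np.int32(183), np.int32(244), np.int32(54), np.int32(41), np.int32(655)), (np.int32(214), np.int32(245), np.int32(18), np.int32(24), np.int32(271)), (np.int32(243), np.int32(298), np.int32(19), np.int32(24), np.int32(261)), (np.int32(540), np.int32(318), np.int32(19), np.int32(33), np.int32(429)), (np.int32(112), np.int32(335), np.int32(58), np.int32(38), np.int32(1688)), (np.int32(541), np.int32(334), np.int32(76), np.int32(27), np.int32(1112)), (np.int32(236), np.int32(446), np.int32(10), np.int32(12), np.int32(81)), (np.int32(301), np.int32(454), np.int32(6), np.int32(15), np.int32(60)), (np.int32(259), np.int32(457), np.int32(13), np.int32(11), np.int32(59)), (np.int32(241), np.int32(467), np.int32(10), np.int32(9), np.int32(42))]
```

```bash
python3 -c "
from bench import *
print(close_job())"
```

```text
the job is handed in; nothing more can be done
None
```

I drew the gate open to its end, pushed the jar along the guide until it stopped against the end stop, and slid the gate shut. I then let go, raised the arm clear and handed the job in at about 15.6 s. No verdict was reported.

| Check | Measured | Target |
|---|---|---|
| Jar middle, station y | about -130 mm | -130 mm |
| Jar middle, station x | about -1.5 mm | 0 (no less than -10 mm) |
| Gate opening, from post and plate ends | 0 to 3 mm | under 8 mm |
| Force when the jar met the stop | 18 N | – |
| Force when the gate met its shut end | 19 N | – |

- **Jar:** I measured its position just before shutting the gate. It looked unmoved and parallel to the guide in the final picture.
- **Gate:** the post read 0 mm open, while the two plate ends read 2 to 3 mm. That disagreement is within the camera calibration plus my pixel picking.
- **Bystanders:** they look unmoved in the final pictures. The before/after top-view comparison did flag changes at the spatula and the purple jar, which I put down to the arm and its shadow. The side view shows both in place.
- **During the push:** the tool drifted about 10 mm towards the guide and 16 mm up. I backed off once and corrected it, and the jar stayed along the guide.

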